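# Drive the shield hinge pin out into a catch dish

### The job

The hinge knuckle of the detector shield is held in the cream stand and its pin has to come out. Set the square dish with the upright handle flat on the bench under the knuckle, then take the plain steel punch with the round collar from the rack and drive the pin down and out of its hole so that it drops into the dish, without touching the pin with the fingers. Leave the punch standing in the empty hole with its collar down on the knuckle, and leave the pin in the dish on the bench.

Things in the scene. Friction and masses are not known exactly. Their poses are not given: they have to be found in the camera images.
- bore (a point): Mouth of the vertical 22 mm hole in a steel block 64 x 64 x 40 mm on a fixed cream stand. Block top 110 mm, underside 70 mm above the bench. z up; x points to the stand's column, 84 mm off, no taller than the block; under it the other three sides are open. Two sprung balls in the hole, 30 mm down, hold the pin up; it takes 5 to 15 N to push it past them, until its top is past too.
- pin: Plain steel cylinder, 20 mm diameter, 36 mm long, 0.09 kg, chamfered foot, upright in the hole with its top about 7 mm above the block. Origin at the centre of its foot, z towards its head.
- punch: Steel punch, tip down in a wooden rack 55 mm high. Origin at the tip, z up: shank 10 mm diameter to 50 mm, collar 44 mm diameter to 56 mm, round handle 22 mm diameter to 116 mm, end 120 mm. Collar on the rack, so tip 5 mm over the bench. Its x runs along the row: tools 85 mm apart, under 135 mm high, so grip across the row. 0.28 kg. Collar wider than the 22 mm hole.
- dish: Square aluminium dish, 104 x 104 mm outside, walls 3 mm thick, 25 mm high. Origin at the centre of its underside, z up. Its handle, an upright square post 18 x 18 mm, 90 mm high, stands beside it at x = -105 mm, y = 0, faces square to x and y, joined by a bar 20 mm wide and 8 mm high. About 0.22 kg.
There are look-alikes about, which are no part of the job. What is shaped like the part that bears bore but yellow is not meant.

How it is judged:
On the way, in this order (a step that is already met when the one before it is completed fails the run):
1. the dish stands flat on the bench under the hole, the pin still in it (x of bore in the frame of dish between -0.036 and 0.036 m and y of bore in the frame of dish between -0.036 and 0.036 m and height (world z) of dish below 0.006 m and angle between dish's own z axis and vertical below 0.1 rad and height (world z) of pin above 0.075 m), for 0.2 s.
2. the punch bears on the pin inside the hole and has driven it most of the way (height (world z) of pin between 0.038 and 0.07 m and horizontal distance between each of pin, punch and bore below 0.012 m and contact force between punch and pin above 0.5 N).
At the end, for the whole second after the job is handed in: Pin at rest in the dish (foot inside the walls, under 30 mm above its underside); dish flat on the bench (6 mm, 6 degrees); punch standing still in the hole, tip at least 44 mm below the knuckle top, within 15 mm of the hole axis, leaning under 11 degrees (x of pin in the frame of dish between -0.052 and 0.052 m and y of pin in the frame of dish between -0.052 and 0.052 m and z of pin in the frame of dish below 0.03 m and height (world z) of dish below 0.006 m and angle between dish's own z axis and vertical below 0.1 rad and horizontal distance between punch and bore below 0.015 m and z of punch in the frame of bore below -0.044 m and angle between punch's own z axis and vertical below 0.2 rad and linear speed of punch below 0.02 m/s and linear speed of pin below 0.05 m/s); the robot touches nothing.
It fails at once if the fingers touch the pin (contact force between pin and the fingers above 0.5 N).
It also fails if it takes over 64 s, if anything falls off the work surface, if the arm or the gripper's body presses on something with over 40 N, if the wrist force passes 120 N, or if a joint passes its speed limit or range.

### The arm

A 7-joint arm with a two-finger parallel gripper is mounted at the origin on the work surface. World frame = base frame: x ahead of the robot, y to its left, z up, the work surface at z = 0. Lengths are in m, angles in rad, forces in N, time in s.
With the tool pointing down it reaches from about 0.425 to 0.925 m from the base axis. Payload 6.8 kg.
Tool frame: the origin (TCP) lies on the centre line of the jaws, within the pads' length; the fingertips stand 14 mm ahead of it and the grasp point (between the pads) lies 5 mm behind it; z points along the fingers, y is the line along which they close (so a half turn about z gives the same grasp; the last joint's range is limited). The gripper opens to 85 mm and grips with 20 to 120 N. Pads are 22 mm wide; open, the fingers measure 114 mm over their backs; the gripper's body (76 mm by 85 mm) begins 54 mm behind the grasp point. The pads swing forward as they close: fully open they stand 13 mm farther back than shut.
Start: joints at [-1.261, 0.477, 0.022, 1.555, -0.011, 1.109, -0.083], TCP at [0.274, 0.617, 0.245] pointing down, gripper open.
Joint ranges: [-2.96, 2.96], [-0.34, 2.1], [-1.41, 1.46], [0.24, 2.44], [-1.37, 4.51], [0.17, 1.92], [-2.96, 2.96]. Speed limits (rad/s): [2.39, 2.39, 3.14, 3.14, 3.14, 3.14, 3.14].

### API

Orientations are given as a unit quaternion [w, x, y, z].
In Python, from station import bot gives the robot as it stands. The module is installed in compiled form; this text tells all that it offers.
- The arm moves only by the tool drive_tool, never from a script. Its argument "commands" is a list of rows, each an object with "hand": the opening, from 0 (shut) to 1 (fully open); "translation": the shift along the world's x, y, z in mm, a list of three; "angular": the turn, a rotation vector about the world's x, y, z in rad, a list of three. In form: [{"hand": hand, "translation": [tx, ty, tz], "angular": [ax, ay, az]}, ...]. A call has 1 to 12 rows; each row is the pose to reach, as a shift and turn from the pose commanded when the call began; what a row does not reach only later rows make up. A row lasts 1/8 s, in which the tool goes at most 62.5 mm and 10.7 degrees, less where a joint would pass 70% of its speed; a pose out of reach is approached as far as the arm can. A call with a gripper value outside its range is refused whole. The fingers move at their own pace and stop on an object; "force" is the grip in N (left out, the last holds). Time passes only in rows, so rows that repeat a pose let the fingers close. It gives the time, the measured TCP pose, the force, the opening and the grip force at its end, in the units of the state.
- bot.get_obs(): the state, without advancing time (a new reading comes with each control period).
- bot.read_camera(name): name is "scene" or "side" or "wrist"; returns the picture (400x640x3 uint8, red, green, blue); there is no depth.
- bot.camera_model(name): a dict with "fx", "fy", "cx", "cy" (pixels), "view" (4x4, takes a point from world to camera coordinates). Camera axes: x right, y up, looking along -z (the intrinsics and any distortion apply to the point x, -y, -z); pixel columns grow to the right and rows downward; lengths in m; the calibration is good to about 2 mm. A picture is of the moment at which its call begins: read the wrist's pose just before it. camera_model takes no time and is no camera call; for the wrist camera it gives the pose at the moment of the call.
- bot.hand_in(): hands the job in; it is judged then, once.
Trained networks look in the newest picture that a camera, given by its name, has taken for a name from the list of things; names that differ only in an ending like _2 or _b are one class to them, and where a whole thing is asked for, a point or a joint stands for the part that bears it (a point fixed in the world has none). Each returns a list of dicts, best first, with "score" (0 to 1); they miss things now and then, are a little off and sometimes report something else, mostly with a low value. They report only what shows in the picture. A call takes as long as a camera call. They do not tell look-alikes from the thing itself.
- bot.find_in(camera, query): "position" ([column, row] in pixels, amid what is visible of it).
- bot.outline_of(camera, query): "pixels" (400x640 bool, what is visible of it) and "position" ([column, row] in pixels, amid what is visible of it).
The state is a dict: "t": time; "q": joint angles; "joint_vel": joint speeds; "joint_torque": joint torques, N m; "eef_pos": TCP position; "tool_rot": TCP orientation; "contact_force": force on the tool from outside, world axes, zero at the start; "torque": the same for the moment, N m; "gripper_width": opening from 0.0 (shut) to 1.0 (fully open); "grasp_force": force on a finger pad.
Only numpy, scipy, OpenCV 4.12 (cv2) and the standard library are available. Lean on these libraries where they do the work, as an engineer would, in place of code of your own. Each camera call takes 0.05 s, during which the arm holds its last target. There are 200 camera calls.

## Working session

There is one attempt and no reset: what is moved stays moved. The work goes in short steps, Python scripts to look and compute and a tool call to move; the robot and the scene stay as the last step left them, time stands still between calls to the robot, and variables do not carry over. Pictures are saved under pics/ and viewed, at most 12 in all, crops included, and the job is handed in when it is done.

Besides the shell and the picture viewer there is one more tool, called as name(argument=value, ...) on one line, values as JSON. drive_tool: Moves the arm, as the interface text tells. Its arguments: {"type":"object","properties":{"commands":{"type":"array","items":{"type":"object","properties":{"hand":{"type":"number"},"translation":{"type":"array","items":{"type":"number"}},"angular":{"type":"array","items":{"type":"number"}}}}},"force":{"type":"number"}},"required":["commands"]}

```bash
mkdir -p pics
cat > h.py <<'E'
import numpy as np, cv2
from station import bot
def save(cam,n):
    im=bot.read_camera(cam); cv2.imwrite(f'pics/{n}.png',im[:,:,::-1]); return im
def ray(cam,px):
    m=bot.camera_model(cam); V=np.array(m['view']); R=V[:3,:3]; c=-R.T@V[:3,3]
    d=np.array([(px[0]-m['cx'])/m['fx'],-(px[1]-m['cy'])/m['fy'],-1.]); return c,R.T@d
def onz(cam,px,z):
    c,d=ray(cam,px); return c+d*(z-c[2])/d[2]
def proj(cam,p):
    m=bot.camera_model(cam); q=np.array(m['view'])@np.r_[p,1]; q=q[:3]*[1,-1,-1]
    return np.array([m['cx']+m['fx']*q[0]/q[2],m['cy']+m['fy']*q[1]/q[2]])
E
python3 - <<'E'
from h import *
for c in ['scene','side']:
    save(c,c+'0'); m=bot.camera_model(c); print({k:v for k,v in m.items() if k!='view'}, ray(c,(320,200)))
    for q in ['bore','pin','punch','dish']:
        print(c,q,[(np.round(r['position']),round(r['score'],2)) for r in bot.find_in(c,q)])
o=bot.get_obs();print(o)
E
```

```text
{'fx': 417.71433889218133, 'fy': 417.71433889218133, 'cx': 318.59363535129035, 'cy': 201.64935054015862} (array([0.91246747, 0.0519429 , 1.00609138]), array([-0.49396616, -0.05105621, -0.86799632]))
scene bore [(array([320., 321.]), 0.87), (array([238., 152.]), 0.59)]
scene pin [(array([322., 272.]), 0.56)]
scene punch [(array([169., 263.]), 0.74)]
scene dish [(array([410., 289.]), 0.79)]
{'fx': 416.75511813824465, 'fy': 416.75511813824465, 'cx': 312.0850346306512, 'cy': 189.99859504349286} (array([-0.31308295, -0.72655493,  0.75472939]), array([ 0.57907462,  0.58053057, -0.57323071]))
side bore [(array([370., 158.]), 0.86), (array([301., 157.]), 0.71), (array([342., 269.]), 0.68)]
side pin []
side punch [(array([457., 213.]), 0.78)]
side dish [(array([301., 159.]), 0.95)]
{'t': 0.5, 'q': array([-1.2611075 ,  0.47702434,  0.02234823,  1.55543188, -0.01150098,
        1.10927964, -0.08309778]), 'joint_vel': array([-0.00057814, -0.00328504,  0.00155325, -0.00082588, -0.00059254,
       -0.00150949,  0.00232622]), 'joint_torque': array([-1.30555018e-03, -5.95801699e+01,  1.60453420e+00, -2.81287122e+01,
        1.23291937e-02,  2.50174249e-03, -2.69233016e-05]), 'eef_pos': array([0.27384193, 0.61696044, 0.24527708]), 'tool_rot': array([-1.94866867e-05,  2.07365593e-01,  9.78263518e-01, -5.18308270e-06]), 'contact_force': array([0.31763562, 0.77830416, 0.89552221]), 'torque': array([-0.05202621, -0.03560277,  0.01049132]), 'grasp_force': 0.0, 'gripper_width': 1.0016203079680788}
```

View pics/scene0.png

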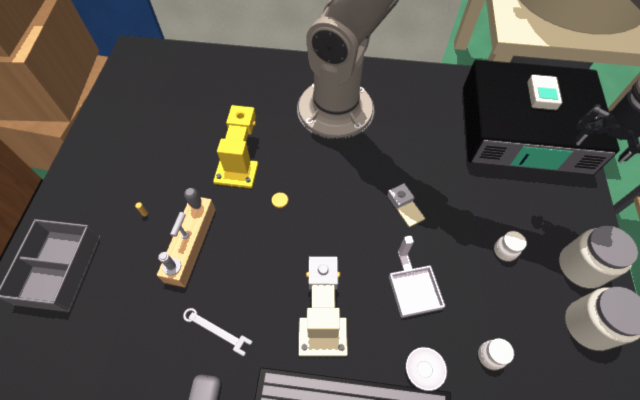

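View pics/side0.png

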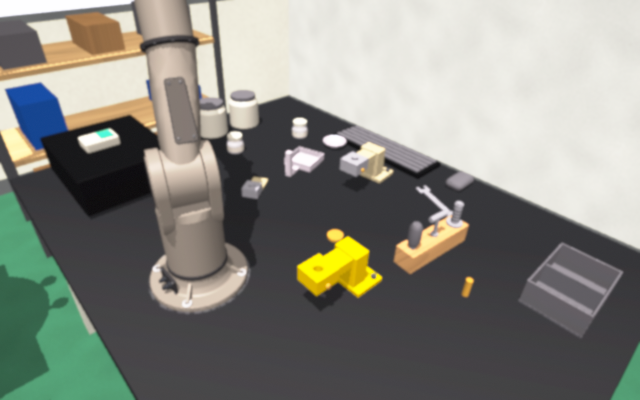

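Scene view: the cream stand's block with the pin is at (322,272), and its column lies on the +x side. The dish is at (416,291) with its handle at (405,247). The rack runs from (192,195) to (168,262), and the steel punch with the round collar is at (168,262). The yellow stand at (240,115) is a look-alike. Next I fit silhouettes of the known shapes to the masks.

```bash
cat >> h.py <<'E'
from scipy.optimize import minimize
def box(x0,x1,y0,y1,z0,z1): return np.array([[x,y,z] for x in(x0,x1) for y in(y0,y1) for z in(z0,z1)],float)
def cyl(r,z0,z1):
    a=np.linspace(0,2*np.pi,40); return np.vstack([np.c_[r*np.cos(a),r*np.sin(a),0*a+z] for z in(z0,z1)])
DISH=[box(-.052,.052,-.052,.052,0,.025),box(-.114,-.096,-.009,.009,0,.09),box(-.1,-.05,-.01,.01,0,.008)]
PUNCH=[cyl(.022,.05,.056),cyl(.011,.056,.116),cyl(.009,.116,.12)]
BLOCK=[box(-.032,.032,-.032,.032,.07,.11)]
def sil(m,parts,p,z,S=4):
    c,s=np.cos(p[2]),np.sin(p[2]); im=np.zeros((400*S//2,640*S//2),np.uint8); V=np.array(m['view'])
    for P in parts:
        W=P@np.array([[c,s,0],[-s,c,0],[0,0,1]])+[p[0],p[1],z]
        q=(W@V[:3,:3].T+V[:3,3])*[1,-1,-1]; k=S/2
        uv=np.c_[m['cx']+m['fx']*q[:,0]/q[:,2],m['cy']+m['fy']*q[:,1]/q[:,2]]*k+(k-1)/2
        cv2.fillConvexPoly(im,cv2.convexHull(np.round(uv*16).astype(np.int32)),1,shift=4)
    return im
def fit(views,parts,p0,z=0.):
    """views: [(camera_model, mask)]; returns pose x,y,yaw and IoU"""
    ms=[(m,cv2.resize(k.astype(np.uint8),None,fx=2,fy=2,interpolation=cv2.INTER_NEAREST)) for m,k in views]
    def cost(v):
        p=[v[0],v[1],v[2]*10]
        return -sum((lambda a:(a&k).sum()/max(1,(a|k).sum()))(sil(m,parts,p,z)) for m,k in ms)/len(ms)
    best=None
    for y0 in p0[2]:
        x=np.array([p0[0],p0[1],y0/10])
        for d in (.03,.01):
            r=minimize(cost,x,method='Nelder-Mead',options=dict(initial_simplex=np.vstack([x,x+np.diag([d,d,d])]),xatol=1e-5,fatol=1e-5)); x=r.x
        if best is None or r.fun<best.fun: best=r
    return np.round([best.x[0],best.x[1],best.x[2]*10,-best.fun],4)
def mask(cam,q,near):
    L=[o for o in bot.outline_of(cam,q) if np.hypot(*(np.array(o['position'])-near))<25]
    return (bot.camera_model(cam),np.asarray(L[0]['pixels'])) if L else None
E
cat > m1.py <<'E'
from h import *
for q,parts,z,s,sd,yaws in [('dish',DISH,0,(412,289),(301,159),(0,.3,-.3)),('punch',PUNCH,.005,(168,263),(457,213),(0,)),('pin',[cyl(.01,.11,.117)],0,(322,270),(355,158),(0,))]:
    g=onz('scene',s,z+.05)
    for cams in (('scene',),('side',),('scene','side')):
        v=[mask(c,q,s if c=='scene' else sd) for c in cams]; v=[a for a in v if a]
        if v: print(q,cams,len(v),[int(a[1].sum()) for a in v],fit(v,parts,(g[0],g[1],yaws),z))
r=[onz('scene',p,.09) for p in [(192,192),(168,259)]]; print('row ends z.09',r, 'bore',onz('scene',(322,269),.117))
E
python3 m1.py
python3 - <<'E'
import cv2
a=cv2.imread('pics/scene0.png')
c=lambda i,x,y,w,h,s:cv2.resize(i[y:y+h,x:x+w],None,fx=s,fy=s,interpolation=cv2.INTER_CUBIC)
import numpy as np
cv2.imwrite('pics/crop1.png',np.hstack([c(a,140,170,100,150,4),c(a,290,240,100,150,4)]))
E
```

```text
dish ('scene',) 1 [2356] [0.5722 0.2555 0.3272 0.9631]
dish ('side',) 1 [780] [0.5744 0.2545 0.3236 0.949 ]
dish ('scene', 'side') 2 [2356, 780] [0.5723 0.2548 0.3247 0.9494]
punch ('scene',) 1 [395] [ 0.5973 -0.3353 -0.1846  0.9355]
punch ('side',) 1 [294] [ 0.5998 -0.336  -0.0273  0.9207]
punch ('scene', 'side') 2 [395, 294] [ 0.5974 -0.3359 -0.1614  0.913 ]
row ends z.09 [array([ 0.40809094, -0.32850481,  0.09      ]), array([ 0.59242004, -0.335157  ,  0.09      ])] bore [0.582897   0.02519436 0.117     ]
```

View pics/crop1.png

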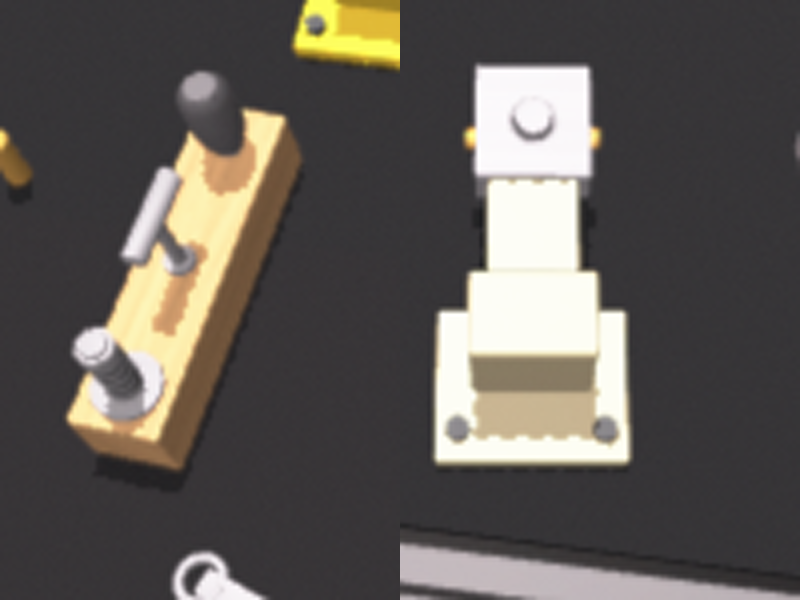

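The crop shows the pin head centred at pixel (323,269) on the block, the column straight towards +x, and the punch with its round collar at the near end of the rack. The dish fits well, so I move above its handle.

drive_tool(commands=[{"hand": 1, "translation": [199, -396, 5], "angular": [0, 0, 0.743]}, {"hand": 1, "translation": [199, -396, 5], "angular": [0, 0, 0.743]}, {"hand": 1, "translation": [199, -396, 5], "angular": [0, 0, 0.743]}, {"hand": 1, "translation": [199, -396, 5], "angular": [0, 0, 0.743]}, {"hand": 1, "translation": [199, -396, 5], "angular": [0, 0, 0.743]}, {"hand": 1, "translation": [199, -396, 5], "angular": [0, 0, 0.743]}, {"hand": 1, "translation": [199, -396, 5], "angular": [0, 0, 0.743]}, {"hand": 1, "translation": [199, -396, 5], "angular": [0, 0, 0.743]}, {"hand": 1, "translation": [199, -396, 5], "angular": [0, 0, 0.743]}, {"hand": 0.7, "translation": [199, -396, 5], "angular": [0, 0, 0.743]}, {"hand": 0.7, "translation": [199, -396, 5], "angular": [0, 0, 0.743]}], force=60)

```text
t: 2.48
eef_pos: [0.4722, 0.2225, 0.2502]
tool_rot: [-0.0, -0.163, 0.987, 0.0]
contact_force: [0.4, 0.3, 0.4]
gripper_width: 0.699
grasp_force: 0.0
```

Run:
```python
from h import *
o=bot.get_obs();print(o['t'],o['eef_pos'],o['tool_rot'],o['q'])
save('wrist','w1'); print([(np.round(r['position']),round(r['score'],2)) for r in bot.find_in('wrist','dish')])
for r in bot.outline_of('wrist','dish')[:1]:
    k=np.asarray(r['pixels']);print(k.sum(),fit([(bot.camera_model('wrist'),k)],DISH,(.572,.255,(.32,))))
P=lambda l,z:[print(np.round(onz('scene',(p[0],p[1]),z)[:2],4)) for p in l]
f=lambda x,y,ox,oy:(ox+(x-1.5)/4,oy+(y-1.5)/4)
print('block');P([f(x-400,y,290,240) for x,y in[(475,65),(592,66),(592,178),(475,177)]],.11)
print('pin');P([f(133,117,290,240)],.117)
print('base');P([f(35,312,290,240),f(226,312,290,240)],.0)
print('rack');P([f(x,y,140,170) for x,y in[(70,420),(158,440),(290,118)]],.055)
print('column');P([f(x-400,y,290,240) for x,y in[(470,270),(598,270),(598,354),(470,354)]],.11)
```

```text
2.475 [0.47217189 0.22252393 0.25020809] [-1.39878688e-04 -1.63295881e-01  9.86577119e-01  1.54476376e-04] [-0.59053553  0.22025627  0.03590133  1.91522136 -0.00974586  1.00641459
  1.3485707 ]
[(array([316., 251.]), 0.63)]
8941 [0.5721 0.2514 0.3183 0.9849]
block
[ 0.5526 -0.0098]
[0.545 0.057]
[0.6112 0.0635]
[ 0.6185 -0.001 ]
pin
[0.5824 0.0271]
base
[ 0.6681 -0.0202]
[0.6542 0.0932]
rack
[ 0.6218 -0.3638]
[ 0.6274 -0.3085]
[ 0.4035 -0.285 ]
column
[0.6702 0.0032]
[0.6618 0.0717]
[0.7061 0.076 ]
[0.7143 0.0091]
```

View pics/w1.png

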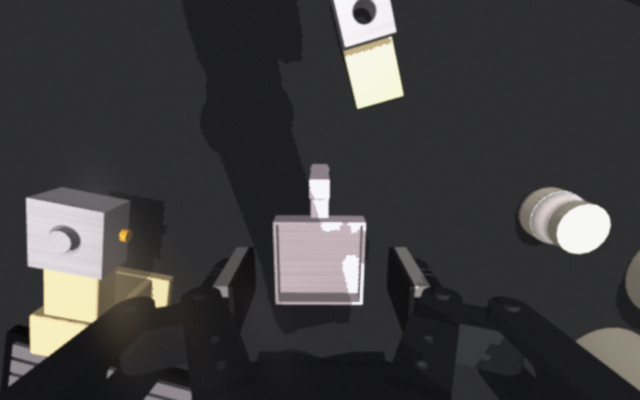

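The wrist view shows the dish square between the jaws with its handle at (320,185), and the pin at (63,238). I descend and grip the handle.

drive_tool(commands=[{"hand": 0.7, "translation": [0, -2, -60]}, {"hand": 0.7, "translation": [0, -2, -120]}, {"hand": 0.7, "translation": [0, -2, -170]}, {"hand": 0.7, "translation": [0, -2, -190]}, {"hand": 0.7, "translation": [0, -2, -190]}, {"hand": 0, "translation": [0, -2, -190]}, {"hand": 0, "translation": [0, -2, -190]}, {"hand": 0, "translation": [0, -2, -190]}, {"hand": 0, "translation": [0, -2, -190]}, {"hand": 0, "translation": [0, -2, -190]}, {"hand": 0, "translation": [0, -2, -190]}, {"hand": 0, "translation": [0, -2, -180]}], force=60)

```text
$.commands[0]: bad value
```

Run:
```python
from h import *
o=bot.get_obs();print(o['t'],o['eef_pos'],o['tool_rot'],o['contact_force'],o['torque'])
```

```text
2.625 [0.47253572 0.22172237 0.25024474] [-6.63742709e-05 -1.62584606e-01  9.86694603e-01  3.88460661e-05] [-0.33199459  0.17835107  0.36594014] [-0.00512384 -0.03165545  0.03060375]
```

All three keys are required in each row.

drive_tool(commands=[{"hand": 0.7, "translation": [0, -2, -60], "angular": [0, 0, 0]}, {"hand": 0.7, "translation": [0, -2, -120], "angular": [0, 0, 0]}, {"hand": 0.7, "translation": [0, -2, -170], "angular": [0, 0, 0]}, {"hand": 0.7, "translation": [0, -2, -190], "angular": [0, 0, 0]}, {"hand": 0.7, "translation": [0, -2, -190], "angular": [0, 0, 0]}, {"hand": 0, "translation": [0, -2, -190], "angular": [0, 0, 0]}, {"hand": 0, "translation": [0, -2, -190], "angular": [0, 0, 0]}, {"hand": 0, "translation": [0, -2, -190], "angular": [0, 0, 0]}, {"hand": 0, "translation": [0, -2, -190], "angular": [0, 0, 0]}, {"hand": 0, "translation": [0, -2, -190], "angular": [0, 0, 0]}, {"hand": 0, "translation": [0, -2, -190], "angular": [0, 0, 0]}, {"hand": 0, "translation": [0, -2, -182], "angular": [0, 0, 0]}], force=60)

```text
t: 4.12
eef_pos: [0.4725, 0.2188, 0.0686]
tool_rot: [-0.0, -0.162, 0.987, -0.0]
contact_force: [0.0, 1.0, -2.8]
gripper_width: 0.203
grasp_force: 58.4
```

Run:
```python
from h import *
o=bot.get_obs();print(o['t'],o['eef_pos'],o['tool_rot'],o['contact_force'],o['torque'])
```

```text
4.125 [0.47246128 0.21877185 0.06859001] [-3.88513478e-04 -1.61925913e-01  9.86802834e-01 -1.24492588e-04] [ 0.01052426  1.02505458 -2.76059909] [-0.05682335  0.12833863  0.0302494 ]
```

drive_tool(commands=[{"hand": 0, "translation": [0, -20, 2], "angular": [0, 0, -0.03]}, {"hand": 0, "translation": [0, -50, 2], "angular": [0, 0, -0.06]}, {"hand": 0, "translation": [1, -85, 2], "angular": [0, 0, -0.1]}, {"hand": 0, "translation": [1, -120, 2], "angular": [0, 0, -0.14]}, {"hand": 0, "translation": [1, -155, 2], "angular": [0, 0, -0.18]}, {"hand": 0, "translation": [1, -185, 2], "angular": [0, 0, -0.21]}, {"hand": 0, "translation": [1, -204, 2], "angular": [0, 0, -0.21]}, {"hand": 0, "translation": [1, -204, 2], "angular": [0, 0, -0.21]}, {"hand": 0, "translation": [1, -204, -2], "angular": [0, 0, -0.21]}, {"hand": 0, "translation": [1, -204, -6], "angular": [0, 0, -0.21]}, {"hand": 0, "translation": [1, -204, -8], "angular": [0, 0, -0.21]}, {"hand": 0, "translation": [1, -204, -8], "angular": [0, 0, -0.21]}])

```text
t: 5.62
eef_pos: [0.4737, 0.0159, 0.0617]
tool_rot: [-0.0, -0.058, 0.998, 0.0]
contact_force: [-8.2, -0.0, 23.5]
gripper_width: 0.2
grasp_force: 62.1
```

Run:
```python
from h import *
o=bot.get_obs();print(o['t'],o['eef_pos'],o['tool_rot'],o['contact_force'],o['torque'])
im=save('scene','s2'); cv2.imwrite('pics/s2c.png',cv2.resize(im[190:360,240:440,::-1],None,fx=3.5,fy=3.5,interpolation=cv2.INTER_CUBIC))
```

```text
5.625 [0.47371895 0.0158883  0.06165215] [-1.81955742e-04 -5.81627274e-02  9.98307034e-01  3.60930710e-04] [-8.22099331e+00 -2.37825570e-04  2.35092778e+01] [-0.05870153  1.43330762 -0.00594958]
```

View pics/s2c.png

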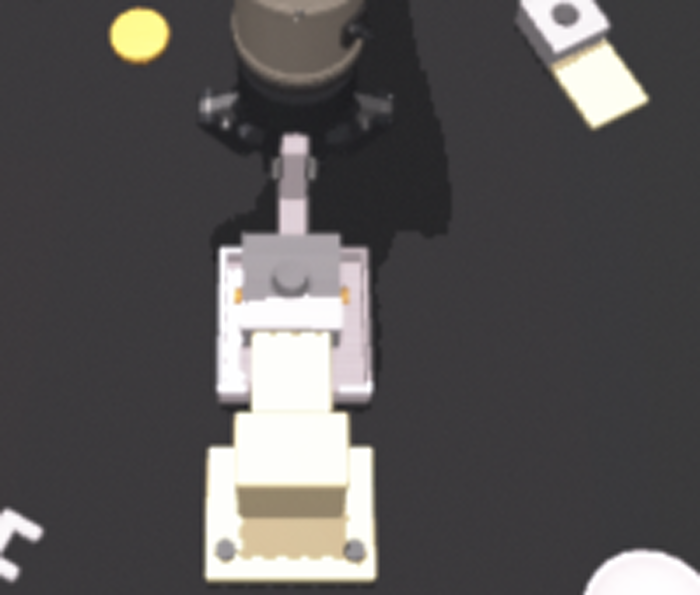

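The dish lies under the block around the pin, with its handle towards the robot and about 20 mm of dish showing on each side. I release it, rise, and go to a midpoint to measure the pin and punch with the wrist camera.

drive_tool(commands=[{"hand": 0.15, "translation": [0, 0, 2], "angular": [0, 0, 0]}, {"hand": 0.6, "translation": [0, 0, 2], "angular": [0, 0, 0]}, {"hand": 0.6, "translation": [0, 0, 2], "angular": [0, 0, 0]}, {"hand": 0.6, "translation": [0, 0, 2], "angular": [0, 0, 0]}, {"hand": 0.6, "translation": [0, 0, 2], "angular": [0, 0, 0]}, {"hand": 0.6, "translation": [0, 0, 40], "angular": [0, 0, 0]}, {"hand": 0.6, "translation": [0, 0, 100], "angular": [0, 0, 0]}, {"hand": 0.6, "translation": [0, 0, 160], "angular": [0, 0, 0]}, {"hand": 0.6, "translation": [0, 0, 190], "angular": [0, 0, 0]}, {"hand": 0.6, "translation": [0, 0, 200], "angular": [0, 0, 0]}])

```text
t: 6.92
eef_pos: [0.4747, 0.015, 0.2622]
tool_rot: [0.002, -0.057, 0.998, 0.0]
contact_force: [-0.4, 0.4, -1.2]
gripper_width: 0.603
grasp_force: 0.0
```

drive_tool(commands=[{"hand": 0.6, "translation": [40, -60, 20], "angular": [0, 0, -0.1]}, {"hand": 0.6, "translation": [66, -120, 20], "angular": [0, 0, -0.2]}, {"hand": 0.6, "translation": [66, -186, 20], "angular": [0, 0, -0.218]}, {"hand": 0.6, "translation": [66, -186, 20], "angular": [0, 0, -0.218]}, {"hand": 0.6, "translation": [66, -186, 20], "angular": [0, 0, -0.218]}, {"hand": 0.6, "translation": [66, -186, 20], "angular": [0, 0, -0.218]}])

```text
t: 7.68
eef_pos: [0.5398, -0.1687, 0.2795]
tool_rot: [-0.001, 0.05, 0.999, 0.001]
contact_force: [-0.4, -0.4, -0.6]
gripper_width: 0.6
grasp_force: 0.0
```

Run:
```python
from h import *
o=bot.get_obs();print(o['t'],o['eef_pos'],o['tool_rot'],o['contact_force'])
save('wrist','w3'); m=bot.camera_model('wrist'); np.save('w3.npy',m['view'])
for q in ['pin','bore','punch','dish']: print(q,[(np.round(r['position'],1),round(r['score'],2)) for r in bot.find_in('wrist',q)])
print('exp',proj('wrist',[.582,.027,.117]),proj('wrist',[.597,-.336,.125]))
print([(r['pixels'].sum(),fit([(m,np.asarray(r['pixels']))],[cyl(.01,.11,.117)],(.582,.027,(0,)))) for r in bot.outline_of('wrist','pin')])
print([(r['pixels'].sum(),fit([(m,np.asarray(r['pixels']))],PUNCH,(.597,-.336,(0,)),.005)) for r in bot.outline_of('wrist','punch')])
v=mask('scene','dish',np.array((320,280)))
if v: print(fit([v],DISH,(.578,.027,(.11,))))
```

```text
7.675 [ 0.53980971 -0.16869688  0.27948723] [-7.10206471e-04  4.99890577e-02  9.98749313e-01  6.31728141e-04] [-0.35110332 -0.35296413 -0.55608178]
pin [(array([532.9, 207.5]), 0.86)]
bore [(array([518.2, 250.5]), 0.9), (array([532.4, 207.8]), 0.45)]
punch [(array([166.8, 247.8]), 0.83)]
dish [(array([473.7, 153.1]), 0.78)]
exp [539.83044023 211.92039482] [151.50843713 267.29387358]
[(np.int64(510), array([0.5796, 0.0234, 0.3204, 0.8967]))]
[(np.int64(1728), array([ 0.5968, -0.3378,  0.1013,  0.9094]))]
[0.5772 0.0305 0.1338 0.3491]
```

View pics/w3.png

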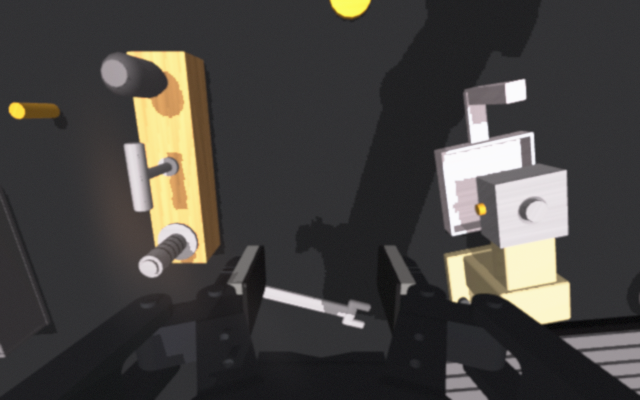

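Wrist view: pin head at (536,210), with the dish visible under the block. The punch end is at (151,267), as predicted. Moving to the punch and gripping it across the row.

drive_tool(commands=[{"hand": 0.6, "translation": [20, -60, 0], "angular": [0, 0, 0]}, {"hand": 0.6, "translation": [40, -120, 0], "angular": [0, 0, 0]}, {"hand": 0.6, "translation": [57, -166, 0], "angular": [0, 0, 0]}, {"hand": 0.6, "translation": [57, -166, -20], "angular": [0, 0, 0]}, {"hand": 0.6, "translation": [57, -166, -80], "angular": [0, 0, 0]}, {"hand": 0.6, "translation": [57, -166, -140], "angular": [0, 0, 0]}, {"hand": 0.6, "translation": [57, -166, -180], "angular": [0, 0, 0]}, {"hand": 0.6, "translation": [57, -166, -190], "angular": [0, 0, 0]}, {"hand": 0.6, "translation": [57, -166, -190], "angular": [0, 0, 0]}])

```text
t: 9.2
eef_pos: [0.5971, -0.3366, 0.0907]
tool_rot: [-0.0, 0.051, 0.999, 0.0]
contact_force: [-0.7, 0.1, 0.7]
gripper_width: 0.599
grasp_force: 0.0
```

drive_tool(commands=[{"hand": 0, "translation": [0, 0, 0], "angular": [0, 0, 0]}, {"hand": 0, "translation": [0, 0, 0], "angular": [0, 0, 0]}, {"hand": 0, "translation": [0, 0, 0], "angular": [0, 0, 0]}, {"hand": 0, "translation": [0, 0, 0], "angular": [0, 0, 0]}, {"hand": 0, "translation": [0, 0, 0], "angular": [0, 0, 0]}, {"hand": 0, "translation": [0, 0, 0], "angular": [0, 0, 0]}], force=70)

```text
t: 9.95
eef_pos: [0.5981, -0.3374, 0.0926]
tool_rot: [0.002, 0.051, 0.999, -0.0]
contact_force: [-0.4, 1.5, 6.1]
gripper_width: 0.242
grasp_force: 68.1
```

Run:
```python
from h import *
o=bot.get_obs();print(o['t'],o['eef_pos'],o['tool_rot'],o['contact_force'],o['torque'],o['gripper_width'])
for c in('scene','side'):
  print(c,[(r['score'],r['pixels'].sum(),r['position'],fit([(bot.camera_model(c),np.asarray(r['pixels']))],[cyl(.01,.11,.117)],(.582,.027,(0,)))) for r in (bot.read_camera(c),bot.outline_of(c,'pin'))[1]])
  v=mask(c,'dish',np.array((320,280)) if c=='scene' else np.array((340,170))); print('dish',v is not None and fit([v],DISH,(.578,.027,(.11,))))
```

```text
9.95 [ 0.59814636 -0.33741058  0.09261331] [ 1.62967181e-03  5.13225328e-02  9.98680731e-01 -3.74522138e-04] [-0.42997062  1.50530092  6.09040916] [0.21876059 0.20344665 0.01608189] 0.2417766473695692
scene [(0.6, np.int64(74), [322.0, 267.1], array([0.5822, 0.0274, 0.091 , 0.9161]))]
dish False
side []
dish [0.5779 0.0302 0.1683 0.8903]
```

drive_tool(commands=[{"hand": 0, "translation": [0, 0, 20], "angular": [0, 0, 0]}, {"hand": 0, "translation": [0, 0, 50], "angular": [0, 0, 0]}, {"hand": 0, "translation": [0, 0, 90], "angular": [0, 0, 0]}, {"hand": 0, "translation": [0, 0, 140], "angular": [0, 0, 0]}, {"hand": 0, "translation": [0, 0, 165], "angular": [0, 0, 0]}, {"hand": 0, "translation": [0, 0, 165], "angular": [0, 0, 0]}, {"hand": 0, "translation": [-5, 60, 165], "angular": [0, 0, 0]}, {"hand": 0, "translation": [-10, 120, 165], "angular": [0, 0, 0]}, {"hand": 0, "translation": [-15, 180, 165], "angular": [0, 0, 0]}, {"hand": 0, "translation": [-15, 220, 165], "angular": [0, 0, 0]}, {"hand": 0, "translation": [-15, 220, 165], "angular": [0, 0, 0]}, {"hand": 0, "translation": [-15, 220, 165], "angular": [0, 0, 0]}])

```text
t: 11.75
eef_pos: [0.581, -0.1177, 0.2543]
tool_rot: [-0.001, 0.052, 0.999, -0.0]
contact_force: [-0.5, -0.8, -4.1]
gripper_width: 0.239
grasp_force: 69.3
```

Run:
```python
from h import *
o=bot.get_obs();print(o['t'],o['eef_pos'],o['tool_rot'],o['contact_force'],o['torque'],o['gripper_width'])
a=save('scene','s4'); b=save('side','d4'); w=save('wrist','w4')
m=bot.camera_model('wrist')
print([(r['score'],r['pixels'].sum(),r['position'],fit([(m,np.asarray(r['pixels']))],[cyl(.01,.11,.117)],(.582,.027,(0,)))) for r in bot.outline_of('wrist','pin')])
print('exp pin',proj('wrist',[.582,.027,.117]))
t=o['eef_pos'];c=lambda i,x,y,w,h,s:cv2.resize(i[max(y,0):max(y,0)+h,x:x+w,::-1],(w*s,h*s),interpolation=cv2.INTER_CUBIC)
ims=[]
for cam,im in(('scene',a),('side',b)):
    u,v=proj(cam,t-[0,0,.05]).astype(int); print(cam,u,v); ims.append(c(im,u-50,v-50,100,100,4))
cv2.imwrite('pics/c4.png',np.vstack([np.hstack(ims)[:, :800]]))
```

```text
11.75 [ 0.58102551 -0.11772775  0.25432406] [-1.00769911e-03  5.15739072e-02  9.98668599e-01 -3.81327333e-04] [-0.50930856 -0.83909397 -4.12659479] [-0.02574866  0.00078612  0.00774285] 0.2386216631024522
[(0.86, np.int64(563), [496.2, 173.9], array([0.5795, 0.0236, 0.061 , 0.9189]))]
exp pin [499.97670699 178.13954626]
scene 254 245
side 393 147
```

View pics/c4.png

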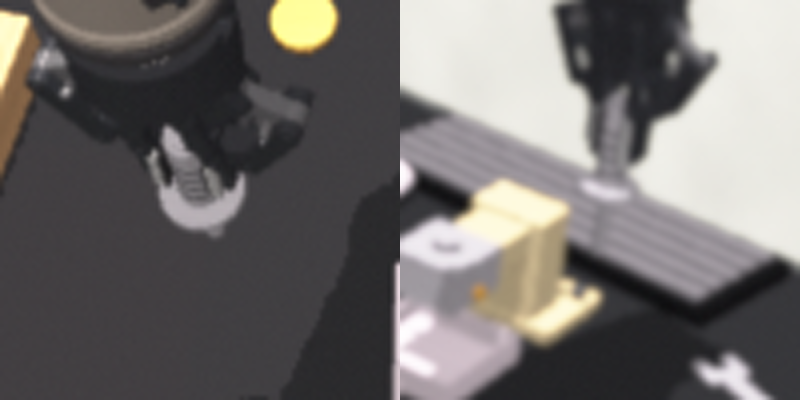

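View pics/w4.png

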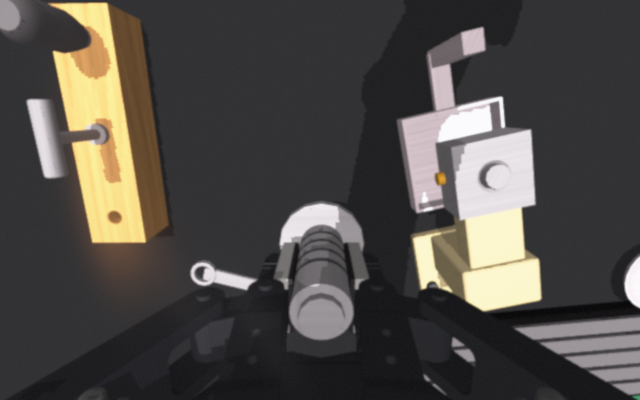

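The punch is held upright, with collar and shank free. In the wrist view the pin is at (498,176). The wrist and scene pin estimates differ by about 4 mm, so I hover above the pin and check the alignment directly.

drive_tool(commands=[{"hand": 0, "translation": [0, 40, 0], "angular": [0, 0, 0]}, {"hand": 0, "translation": [0, 90, 0], "angular": [0, 0, 0]}, {"hand": 0, "translation": [0, 130, 0], "angular": [0, 0, 0]}, {"hand": 0, "translation": [0, 143, -10], "angular": [0, 0, 0]}, {"hand": 0, "translation": [0, 143, -35], "angular": [0, 0, 0]}, {"hand": 0, "translation": [0, 143, -35], "angular": [0, 0, 0]}, {"hand": 0, "translation": [0, 143, -35], "angular": [0, 0, 0]}])

```text
t: 12.82
eef_pos: [0.5823, 0.0246, 0.2208]
tool_rot: [0.0, 0.052, 0.999, -0.0]
contact_force: [-0.5, 0.0, -3.2]
gripper_width: 0.244
grasp_force: 69.4
```

Run:
```python
from h import *
o=bot.get_obs();t=o['eef_pos'];print(o['t'],t,o['tool_rot'],o['contact_force'],o['torque'],o['gripper_width'])
ims=[]
for cam in('scene','side'):
    im=save(cam,cam+'5'); u,v=proj(cam,[.581,.025,.13]).astype(int); print(cam,u,v,proj(cam,t-[0,0,.0876]),proj(cam,[.581,.025,.117]))
    ims.append(cv2.resize(im[v-40:v+40,u-40:u+40,::-1],(400,400),interpolation=cv2.INTER_CUBIC))
    for q in('punch','pin'):
        for r in bot.outline_of(cam,q)[:1]: print(q,r['score'],r['position'],r['pixels'].sum())
cv2.imwrite('pics/c5.png',np.hstack(ims))
```

```text
12.825 [0.58228954 0.02459513 0.22081558] [ 2.61067469e-04  5.24013158e-02  9.98626048e-01 -2.25333620e-04] [-0.45152697  0.03605813 -3.22888863] [-0.00011135 -0.0101349   0.00667654] 0.24356743096618533
scene 322 266 [321.85890468 266.11935241] [322.01207642 268.19334721]
punch 0.74 [320.7, 258.7] 275
side 354 152 [355.01223717 151.36299828] [354.22319279 155.96630532]
punch 0.53 [358.2, 135.9] 176
```

View pics/c5.png

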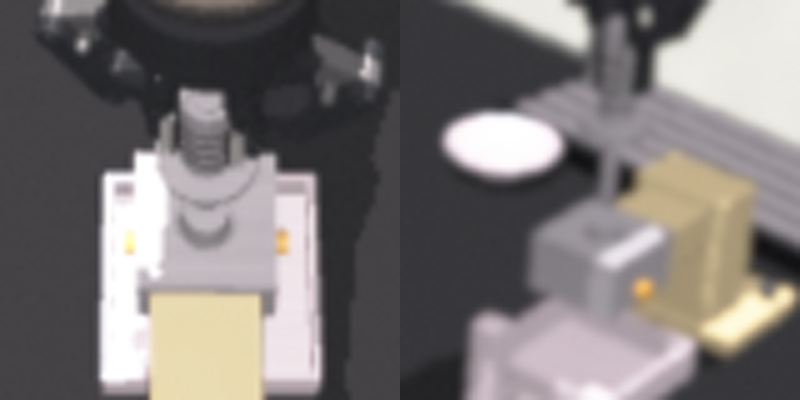

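Both views show the shank centred over the pin head: scene crop column 204 for both, side crop about 604. Driving down slowly.

drive_tool(commands=[{"hand": 0, "translation": [0, 0, -8], "angular": [0, 0, 0]}, {"hand": 0, "translation": [0, 0, -14], "angular": [0, 0, 0]}, {"hand": 0, "translation": [0, 0, -18], "angular": [0, 0, 0]}, {"hand": 0, "translation": [0, 0, -22], "angular": [0, 0, 0]}, {"hand": 0, "translation": [0, 0, -26], "angular": [0, 0, 0]}, {"hand": 0, "translation": [0, 0, -26], "angular": [0, 0, 0]}], force=100)

```text
t: 13.88
eef_pos: [0.5821, 0.0261, 0.1944]
tool_rot: [0.0, 0.051, 0.999, 0.0]
contact_force: [0.5, 0.5, -1.2]
gripper_width: 0.237
grasp_force: 97.9
```

drive_tool(commands=[{"hand": 0, "translation": [0, 0, -3], "angular": [0, 0, 0]}, {"hand": 0, "translation": [0, 0, -6], "angular": [0, 0, 0]}, {"hand": 0, "translation": [0, 0, -9], "angular": [0, 0, 0]}, {"hand": 0, "translation": [0, 0, -12], "angular": [0, 0, 0]}, {"hand": 0, "translation": [0, 0, -15], "angular": [0, 0, 0]}, {"hand": 0, "translation": [0, 0, -18], "angular": [0, 0, 0]}])

```text
t: 14.62
eef_pos: [0.582, 0.0259, 0.1761]
tool_rot: [0.0, 0.051, 0.999, 0.0]
contact_force: [-0.2, -0.2, 4.3]
gripper_width: 0.237
grasp_force: 98.0
```

drive_tool(commands=[{"hand": 0, "translation": [0, 0, -3], "angular": [0, 0, 0]}, {"hand": 0, "translation": [0, 0, -6], "angular": [0, 0, 0]}, {"hand": 0, "translation": [0, 0, -9], "angular": [0, 0, 0]}, {"hand": 0, "translation": [0, 0, -12], "angular": [0, 0, 0]}, {"hand": 0, "translation": [0, 0, -15], "angular": [0, 0, 0]}, {"hand": 0, "translation": [0, 0, -18], "angular": [0, 0, 0]}, {"hand": 0, "translation": [0, 0, -21], "angular": [0, 0, 0]}, {"hand": 0, "translation": [0, 0, -24], "angular": [0, 0, 0]}])

```text
t: 15.62
eef_pos: [0.5818, 0.026, 0.152]
tool_rot: [-0.0, 0.051, 0.999, -0.0]
contact_force: [-0.2, 1.0, -2.7]
gripper_width: 0.23
grasp_force: 97.9
```

Run:
```python
from h import *
o=bot.get_obs();print(o['t'],o['eef_pos'],o['contact_force'],o['torque'])
ims=[]
for cam in('scene','side'):
    im=save(cam,cam+'6'); u,v=proj(cam,[.581,.025,.1]).astype(int)
    ims.append(cv2.resize(im[v-40:v+40,u-40:u+40,::-1],(400,400),interpolation=cv2.INTER_CUBIC))
    print(cam,u,v,[(r['score'],r['position']) for r in bot.find_in(cam,'pin')])
cv2.imwrite('pics/c6.png',np.hstack(ims))
```

```text
15.625 [0.58180302 0.02596292 0.15203836] [-0.24977991  1.01088149 -2.66607233] [ 0.01389954 -0.00277896  0.00223068]
scene 321 270 []
side 353 160 []
```

View pics/c6.png

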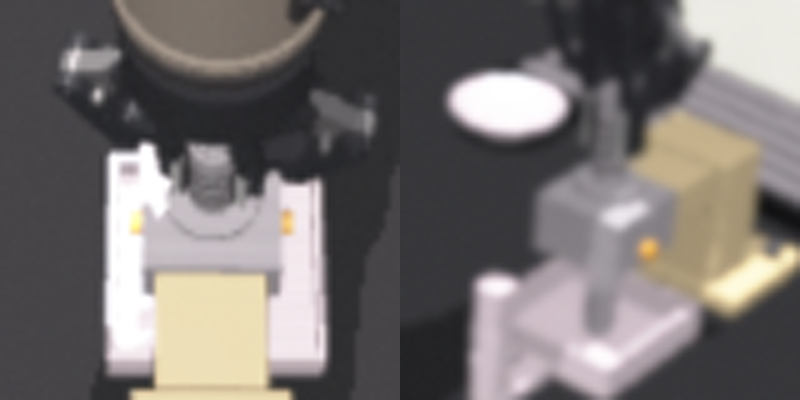

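The collar is just above the block, and the pin shows below the block in the side view at about (598,300). Seating the collar.

drive_tool(commands=[{"hand": 0, "translation": [0, 0, -2], "angular": [0, 0, 0]}, {"hand": 0, "translation": [0, 0, -3], "angular": [0, 0, 0]}, {"hand": 0, "translation": [0, 0, -4], "angular": [0, 0, 0]}, {"hand": 0, "translation": [0, 0, -4], "angular": [0, 0, 0]}])

```text
t: 16.32
eef_pos: [0.5818, 0.026, 0.1482]
tool_rot: [-0.0, 0.051, 0.999, -0.0]
contact_force: [0.1, -0.1, -2.8]
gripper_width: 0.234
grasp_force: 97.9
```

drive_tool(commands=[{"hand": 0, "translation": [0, 0, -1], "angular": [0, 0, 0]}, {"hand": 0, "translation": [0, 0, -2], "angular": [0, 0, 0]}, {"hand": 0, "translation": [0, 0, -2], "angular": [0, 0, 0]}])

```text
t: 16.7
eef_pos: [0.5821, 0.026, 0.1477]
tool_rot: [0.0, 0.051, 0.999, 0.0]
contact_force: [-4.6, -0.2, 8.4]
gripper_width: 0.227
grasp_force: 98.7
```

The collar is seated, with contact at the predicted height. Releasing and rising.

drive_tool(commands=[{"hand": 0.2, "translation": [0, 0, 1], "angular": [0, 0, 0]}, {"hand": 0.3, "translation": [0, 0, 1], "angular": [0, 0, 0]}, {"hand": 0.6, "translation": [0, 0, 1], "angular": [0, 0, 0]}, {"hand": 0.6, "translation": [0, 0, 1], "angular": [0, 0, 0]}, {"hand": 0.6, "translation": [0, 0, 1], "angular": [0, 0, 0]}, {"hand": 0.6, "translation": [0, 0, 20], "angular": [0, 0, 0]}, {"hand": 0.6, "translation": [0, 0, 60], "angular": [0, 0, 0]}, {"hand": 0.6, "translation": [0, 0, 110], "angular": [0, 0, 0]}, {"hand": 0.6, "translation": [0, 0, 140], "angular": [0, 0, 0]}, {"hand": 0.6, "translation": [0, -60, 140], "angular": [0, 0, 0]}, {"hand": 0.6, "translation": [0, -120, 140], "angular": [0, 0, 0]}, {"hand": 0.6, "translation": [0, -120, 140], "angular": [0, 0, 0]}])

```text
t: 18.2
eef_pos: [0.5809, -0.1008, 0.2867]
tool_rot: [0.0, 0.056, 0.998, -0.001]
contact_force: [0.1, 0.7, -0.4]
gripper_width: 0.6
grasp_force: 0.0
```

Run:
```python
from h import *
o=bot.get_obs();print(o['t'],o['eef_pos'],o['contact_force'])
ims=[]
for cam in('scene','side'):
    im=save(cam,cam+'7'); u,v=proj(cam,[.581,.025,.08]).astype(int)
    ims.append(cv2.resize(im[v-40:v+40,u-40:u+40,::-1],(400,400),interpolation=cv2.INTER_CUBIC))
    for q in('pin','punch'): print(cam,q,u,v,[(r['score'],r['position']) for r in bot.find_in(cam,q)])
    print('pin top/foot standing, hole bottom',proj(cam,[.581,.025,.039]),proj(cam,[.581,.025,.003]),proj(cam,[.581,.025,.07]))
    w=mask(cam,'punch',proj(cam,[.581,.025,.15])); print(w and fit([w],PUNCH,(.581,.025,(0,)),.06))
cv2.imwrite('pics/c7.png',np.hstack(ims))
```

```text
18.2 [ 0.58094267 -0.10077892  0.28673268] [ 0.08371027  0.68900126 -0.43062676]
scene pin 321 273 []
scene punch 321 273 [(0.75, [323.0, 267.8])]
pin top/foot standing, hole bottom [321.58553917 279.68280495] [321.40751098 284.47827679] [321.74797513 275.30733464]
[0.5814 0.0284 0.1575 0.9191]
side pin 353 166 [(0.57, [350.5, 182.7])]
side punch 353 166 [(0.71, [354.3, 151.3])]
pin top/foot standing, hole bottom [352.29666036 176.897681  ] [351.4480826  186.11730261] [353.0475256  168.73968573]
[0.5862 0.0283 0.3154 0.8005]
```

View pics/c7.png

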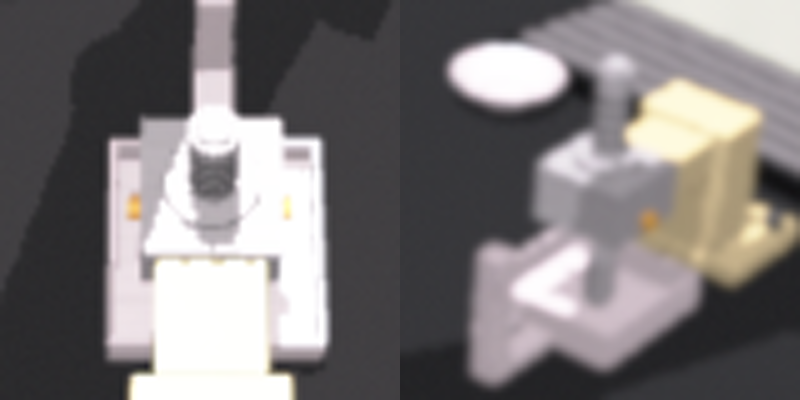

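The punch stands upright with its collar on the block. The pin is detected at (350.5,182.7) in the side view, which matches it standing in the dish, and the gripper is clear.

```bash
python3 -c "
from station import bot
print(bot.hand_in())"
```

```text
the job is handed in; nothing more can be done
None
```

The job is handed in at about 18 s of the 64 s allowed; no verdict came back. In the last pictures the pin stands in the dish under the knuckle, the punch stands in the empty hole with its collar down, and the arm touches nothing.

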